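# Line up the milk jugs by size on the drip tray

## Task

Stand the four steel milk jugs upright on the four round pads of the drip tray in order of size, the smallest on the pad next to the jug rinser and the largest at the far end, each centred on its pad with its handle pointing straight out of the tray towards the robot. Do not tip a jug over on the way, and leave the cocoa shaker that stands among them where it is.

Things in the scene. Friction and masses are not known exactly. Their poses are not given: they have to be found in the camera images.
- jug_a_centre (a point): Smallest of four loose open steel milk jugs: 56 mm across the belly, 60 mm tall. Point on its axis, 30 mm above its underside; z up, +x to the pouring lip, -x to the handle: a squared loop of strap, 18 mm wide (along y), 5 mm thick. Its level top, 52 mm above the jug's underside, reaches 56.5 mm from the axis, then turns down to 17 mm. Pinch it across its width, 48 mm from the axis.
- jug_b_centre (a point): Second smallest of four loose open steel milk jugs: 66 mm across the belly, 74 mm tall. Point on its axis, 37 mm above its underside; z up, +x to the pouring lip, -x to the handle: a squared loop of strap, 18 mm wide (along y), 5 mm thick. Its level top, 64 mm above the jug's underside, reaches 61.5 mm from the axis, then turns down to 21 mm. Pinch it across its width, 53 mm from the axis.
- jug_c_centre (a point): Second largest of four loose open steel milk jugs: 76 mm across the belly, 88 mm tall. Point on its axis, 44 mm above its underside; z up, +x to the pouring lip, -x to the handle: a squared loop of strap, 18 mm wide (along y), 5 mm thick. Its level top, 76 mm above the jug's underside, reaches 66.5 mm from the axis, then turns down to 25 mm. Pinch it across its width, 58 mm from the axis.
- jug_d_centre (a point): Largest of four loose open steel milk jugs: 88 mm across the belly, 104 mm tall. Point on its axis, 52 mm above its underside; z up, +x to the pouring lip, -x to the handle: a squared loop of strap, 18 mm wide (along y), 5 mm thick. Its level top, 89 mm above the jug's underside, reaches 72.5 mm from the axis, then turns down to 29 mm. Pinch it across its width, 64 mm from the axis.
- pad1: Number 1, counted along +y, of four equal fixed round black rubber pads, 100 mm across, in a row 106 mm apart on a low steel drip tray (440 x 150 mm, rim 20 mm high). Origin at the centre of its underside; its top, where a jug stands, is 3 mm higher, 17 mm above the counter. y along the row; -x points square out of the tray's long side, to the robot.
- pad2: Number 2, counted along +y, of four equal fixed round black rubber pads, 100 mm across, in a row 106 mm apart on a low steel drip tray (440 x 150 mm, rim 20 mm high). Origin at the centre of its underside; its top, where a jug stands, is 3 mm higher, 17 mm above the counter. y along the row; -x points square out of the tray's long side, to the robot.
- pad3: Number 3, counted along +y, of four equal fixed round black rubber pads, 100 mm across, in a row 106 mm apart on a low steel drip tray (440 x 150 mm, rim 20 mm high). Origin at the centre of its underside; its top, where a jug stands, is 3 mm higher, 17 mm above the counter. y along the row; -x points square out of the tray's long side, to the robot.
- pad4: Number 4, counted along +y, of four equal fixed round black rubber pads, 100 mm across, in a row 106 mm apart on a low steel drip tray (440 x 150 mm, rim 20 mm high). Origin at the centre of its underside; its top, where a jug stands, is 3 mm higher, 17 mm above the counter. y along the row; -x points square out of the tray's long side, to the robot.
- rinser: Jug rinser: flat steel block 150 x 130 mm, 22 mm high, with a black star-shaped spray grid, fixed just past one end of the drip tray (either end; an open round steel knock box with a black bar across its mouth, 114 mm across and 105 mm high, stands past the other). Origin at the centre of its underside.
- shaker_centre (a point): A loose closed steel cocoa shaker without a handle, 65 mm across, 105 mm tall, with a domed sprinkler top, standing among the jugs. The point is on its axis, 52 mm above its underside; z up. Not to be moved.
Not all that is in view belongs to the job. What is shaped like the part that bears jug_a_centre but orange is not meant.

How it is judged:
At the end, for the whole second after the job is handed in: Each jug stands upright (tilt under 0.06 rad) and at rest on its own pad, its axis within 14 mm of the pad's centre, in order of size with the smallest on the pad next to the rinser; every handle points to the robot's side of the tray, within 0.44 rad (25 degrees) of square to the row (((horizontal distance between rinser and pad1 below 0.2 m and horizontal distance between jug_a_centre and pad1 below 0.014 m and y of pad2 in the frame of jug_a_centre above 0.05 m and horizontal distance between jug_b_centre and pad2 below 0.014 m and y of pad3 in the frame of jug_b_centre above 0.05 m and horizontal distance between jug_c_centre and pad3 below 0.014 m and y of pad4 in the frame of jug_c_centre above 0.05 m and horizontal distance between jug_d_centre and pad4 below 0.014 m and y of pad3 in the frame of jug_d_centre below -0.05 m) or (horizontal distance between rinser and pad4 below 0.2 m and horizontal distance between jug_a_centre and pad4 below 0.014 m and y of pad3 in the frame of jug_a_centre below -0.05 m and horizontal distance between jug_b_centre and pad3 below 0.014 m and y of pad4 in the frame of jug_b_centre above 0.05 m and horizontal distance between jug_c_centre and pad2 below 0.014 m and y of pad3 in the frame of jug_c_centre above 0.05 m and horizontal distance between jug_d_centre and pad1 below 0.014 m and y of pad2 in the frame of jug_d_centre above 0.05 m)) and angle between the x axis of each of jug_a_centre, jug_b_centre, jug_c_centre, jug_d_centre and the x axis of pad1, either way round below 0.44 rad and angle between each of jug_a_centre, jug_b_centre, jug_c_centre, jug_d_centre's own z axis and vertical below 0.06 rad and height (world z) of jug_a_centre between 0.041 and 0.053 m and linear speed of each of jug_a, jug_b, jug_c, jug_d below 0.02 m/s and angular speed of each of jug_a, jug_b, jug_c, jug_d below 0.2 rad/s and height (world z) of jug_b_centre between 0.048 and 0.06 m and height (world z) of jug_c_centre between 0.055 and 0.067 m and height (world z) of jug_d_centre between 0.063 and 0.075 m); the robot touches nothing.
It fails at once if a jug is tipped by more than 0.9 rad (angle between any of jug_a_centre, jug_b_centre, jug_c_centre, jug_d_centre's own z axis and vertical above 0.9 rad).
It fails at once if the cocoa shaker is moved by more than 30 mm or knocked over (distance of shaker_centre from where it was at the start of the episode above 0.03 m or angle between shaker_centre's own z axis and vertical above 0.6 rad).
It also fails if it takes over 120 s, if anything falls off the work surface, if the arm or the gripper's body presses on something with over 40 N, if the wrist force passes 120 N, or if a joint passes its speed limit or range.

## Robot

A 6-joint arm with a two-finger parallel gripper is mounted at the origin on the work surface. World frame = base frame: x ahead of the robot, y to its left, z up, the work surface at z = 0. Lengths are in m, angles in rad, forces in N, time in s.
With the tool pointing down it reaches from about 0.375 to 0.975 m from the base axis. Payload 3.8 kg.
Tool frame: the origin (TCP) lies midway between the tips of the shut fingers; the grasp point (between the pads) lies 19 mm behind it; z points along the fingers, y is the direction in which the jaws open and shut (so a half turn about z gives the same grasp; the last joint's range is limited). The gripper opens to 85 mm and grips with 20 to 120 N. Pads are 22 mm wide; open, the fingers measure 114 mm over their backs; the gripper's body (76 mm by 85 mm) begins 54 mm behind the grasp point. The pads swing forward as they close: fully open they stand 13 mm farther back than shut.
Start: joints at [-1.3, 0.264, 1.604, -0, 1.274, -0.037], TCP at [0.204, -0.643, 0.231] pointing down, gripper open.
Joint ranges: [-2.63, 2.63], [-0.94, 2.18], [0.31, 2.57], [-1.31, 4.45], [0, 2.66], [-2.55, 2.55]. Speed limits (rad/s): [2.57, 2.57, 3.14, 3.14, 3.14, 3.14].

## Interface

Orientations are given as a rotation vector (axis times angle).
In Python, from workcell import bot gives the robot as it stands.
- The arm moves only by the shell command python3 -m inch 'ROWS' [FORCE]. ROWS is JSON, a list of rows, each an object of numbers: "dx", "dy", "dz": the shift along the tool's x, y, z in m; "ax", "ay", "az": the turn, a rotation vector about the tool's x, y, z in degrees; "fingers": the opening, from -1 (shut) to 1 (fully open). A call has 1 to 20 rows; each row is the pose to reach, as a shift and turn from the pose measured when the call began, along the tool's axes at that moment; what a row does not reach only later rows make up. A row lasts 1/8 s, in which the tool goes at most 62.5 mm and 10.7 degrees, less where a joint would pass 70% of its speed; a pose out of reach is approached as far as the arm can. A call with a gripper value outside its range is refused whole. The fingers move at their own pace and stop on an object; FORCE is the grip in N (left out, the last holds). Time passes only in rows, so rows that repeat a pose let the fingers close. It gives the time, the measured TCP pose, the force and the opening at its end, in the units of the state.
- bot.read_state(): the state, without advancing time (a new reading comes with each control period).
- bot.read_camera(name): name is "side" or "top"; returns (picture, depth): 400x640x3 uint8, blue, green, red; 400x640 float32, m along the optical axis (not along the pixel's ray), 0 where there is no reading.
- bot.get_calibration(name): a dict with "intrinsics" (3x3 intrinsics, pixels), "view" (4x4, takes a point from world to camera coordinates). Camera axes: x right, y down, z forward; pixel columns grow to the right and rows downward; lengths in m; the calibration is good to about 2 mm. A picture is of the moment at which its call begins. get_calibration takes no time and is no camera call.
- bot.finish_job(): hands the job in, once; it reports no verdict.
Trained networks look in the newest picture that a camera, given by its name, has taken for a name from the list of things; names that differ only in an ending like _2 or _b are one class to them, and where a whole thing is asked for, a point or a joint stands for the part that bears it (a point fixed in the world has none). Each returns a list of dicts, best first, with "p" (0 to 1); they miss things now and then, are a little off and sometimes report something else, mostly with a low value. They report only what shows in the picture. A call takes as long as a camera call. They do not tell look-alikes from the thing itself.
- bot.masks_of(camera, thing): "region" (400x640 bool, what is visible of it) and "box" ([left, top, right, bottom] in pixels, round what is visible of it).
The state is a dict: "time": time; "q": joint angles; "joint_vel": joint speeds; "joint_torque": joint torques, N m; "tool_pos": TCP position; "tcp_rot": TCP orientation; "wrist_force": force on the tool from outside, world axes, zero at the start; "torque": the same for the moment, N m; "width": opening from 0.0 (shut) to 1.0 (fully open).
Only numpy, scipy, OpenCV 4.12 (cv2) and the standard library are available. Lean on these libraries where they do the work, as an engineer would, in place of code of your own. Each camera call takes 0.05 s, during which the arm holds its last target. There are 200 camera calls.

## Working session

There is one attempt and no reset: what is moved stays moved. The work goes in short steps, Python scripts to look and compute and a shell command to move; the robot and the scene stay as the last step left them, time stands still between calls to the robot, and variables do not carry over. Pictures are saved under pics/ and viewed, about 12 in all and at most 16, crops included, and the job is handed in when it is done.

```bash
mkdir -p pics; ls; python3 - <<'E'
from workcell import bot
import cv2
print(bot.read_state())
for n in("top","side"):
    p,d=bot.read_camera(n); cv2.imwrite(f"pics/{n}0.png",p)
    c=bot.get_calibration(n); print(c)
E
```

```text
pics
{'time': 0.0, 'q': array([-1.29993647e+00,  2.64761029e-01,  1.60534248e+00, -3.75370464e-05,
        1.27366399e+00, -3.68869224e-02]), 'joint_vel': array([-0.00237277, -0.00010799, -0.00012385, -0.00058726,  0.00029746,
       -0.00045858]), 'joint_torque': array([-2.62515587e-04, -5.15112627e+01, -3.67314649e+01, -2.80512804e-04,
        1.27617235e-02, -8.20471456e-06]), 'tool_pos': array([ 0.20427222, -0.64261155,  0.22997371]), 'tcp_rot': array([-3.10234119e+00, -4.81188854e-01,  4.54406134e-04]), 'wrist_force': array([-0.34004266, -0.21464566, -0.26355763]), 'torque': array([ 0.04406222, -0.02475047, -0.02600817]), 'width': 1.0015536641073468}
{'intrinsics': array([[367.11764501,   0.        , 322.51933373],
       [  0.        , 367.11764501, 206.66025061],
       [  0.        ,   0.        ,   1.        ]]), 'view': array([[ 0.02304523, -0.99954154, -0.01963759, -0.0117509 ],
       [-0.99294607, -0.02059915, -0.11676379,  0.47836726],
       [ 0.11630574,  0.02218992, -0.99296555,  0.93691973],
       [ 0.        ,  0.        ,  0.        ,  1.        ]])}
{'intrinsics': array([[518.79841316,   0.        , 325.46628013],
       [  0.        , 518.79841316, 202.10921523],
       [  0.        ,   0.        ,   1.        ]]), 'view': array([[-0.98984022, -0.14172119,  0.01146526,  0.49717479],
       [-0.10775059,  0.69506973, -0.71082197,  0.12284501],
       [ 0.09276938, -0.70483556, -0.70327851,  1.43516975],
       [ 0.        ,  0.        ,  0.        ,  1.        ]])}
```

View pics/top0.png

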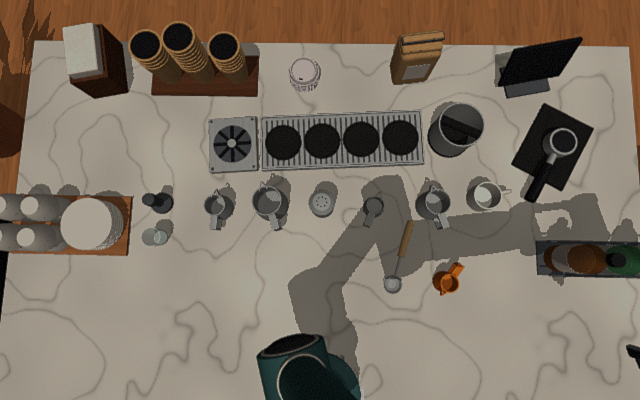

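View pics/side0.png

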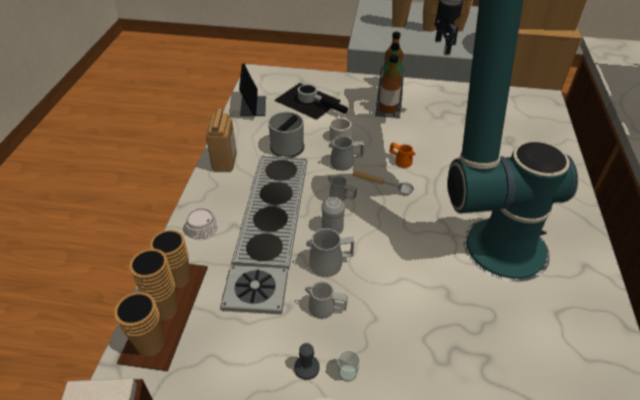

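The top view shows jugs near (215,207), (270,203), (372,208) and (433,205), the shaker at (321,203), a white mug at (486,195), an orange look-alike at (447,280), and the rinser at (233,143). The rinser is at the +y end, so a goes to pad4, b to pad3, c to pad2 and d to pad1.

```bash
cat > h.py <<'E'
from workcell import bot
import numpy as np, cv2
def cloud(n):
    p,d=bot.read_camera(n); c=bot.get_calibration(n); K=c["intrinsics"]; V=c["view"]
    v,u=np.mgrid[0:400,0:640]
    P=np.stack([(u-K[0,2])/K[0,0]*d,(v-K[1,2])/K[1,1]*d,d],-1)
    W=(P-V[:3,3])@V[:3,:3]
    W[d<=0]=np.nan
    return p,W
def proj(n,X):
    c=bot.get_calibration(n); q=c["intrinsics"]@(c["view"][:3,:3]@X+c["view"][:3,3]); return q[:2]/q[2]
def toplane(n,uv,z):
    c=bot.get_calibration(n); R=c["view"][:3,:3]; o=-R.T@c["view"][:3,3]
    r=R.T@np.linalg.inv(c["intrinsics"])@np.array([uv[0],uv[1],1.]); return o+r*(z-o[2])/r[2]
E
python3 - <<'E'
from h import *
p,W=cloud("top"); 
for th in("jug_a_centre","pad1","rinser","shaker_centre"):
  for m in bot.masks_of("top",th):
    if m["p"]<.2: continue
    r=m["region"]; w=W[r]; w=w[np.isfinite(w[:,0])]
    v,u=np.nonzero(r); z=0.017 if th=="pad1" else 0.02
    print(th,round(m["p"],2),m["box"],"cloud med",np.nanmedian(w,0).round(4),"zmax",np.percentile(w[:,2],[5,50,98]).round(3),"pix->plane",toplane("top",(u.mean(),v.mean()),z).round(4))
cv2.imwrite("pics/c1.png",cv2.resize(p[165:250,190:450],None,fx=3,fy=3,interpolation=2))
p,W=cloud("side")
cv2.imwrite("pics/c2.png",cv2.resize(p[110:330,280:430],None,fx=2.7,fy=2.7,interpolation=2))
for m in bot.masks_of("side","jug_a_centre"):
    if m["p"]<.2: continue
    w=W[m["region"]]; w=w[np.isfinite(w[:,0])]
    print("side",round(m["p"],2),m["box"],np.median(w,0).round(4),np.percentile(w[:,2],[5,98]).round(3))
E
```

```text
jug_a_centre 0.7 [362.8, 192.6, 384.3, 222.8] cloud med [ 0.4783 -0.1308  0.0275] zmax [0.001 0.028 0.062] pix->plane [ 0.4769 -0.1322  0.02  ]
jug_a_centre 0.67 [431.4, 261.1, 464.8, 294.7] cloud med [ 0.2983 -0.3294  0.0345] zmax [0.003 0.034 0.063] pix->plane [ 0.299  -0.3277  0.02  ]
pad1 0.77 [341.7, 119.5, 379.5, 155.0] cloud med [ 0.6688 -0.1006  0.0179] zmax [0.015 0.018 0.021] pix->plane [ 0.6687 -0.1002  0.017 ]
pad1 0.76 [305.4, 123.4, 344.6, 156.3] cloud med [0.6598 0.0048 0.018 ] zmax [0.015 0.018 0.022] pix->plane [0.6607 0.0047 0.017 ]
pad1 0.76 [268.2, 123.7, 301.4, 159.5] cloud med [0.654  0.1115 0.0181] zmax [0.015 0.018 0.022] pix->plane [0.6543 0.1115 0.017 ]
pad1 0.6 [381.1, 123.0, 421.1, 154.4] cloud med [ 0.6734 -0.2059  0.0178] zmax [0.015 0.018 0.021] pix->plane [ 0.6735 -0.2055  0.017 ]
rinser 0.69 [209.0, 115.9, 259.9, 174.6] cloud med [0.642  0.2455 0.0232] zmax [0.019 0.023 0.032] pix->plane [0.644  0.2474 0.02  ]
shaker_centre 0.56 [308.6, 190.2, 334.0, 216.0] cloud med [ 0.4786 -0.0007  0.101 ] zmax [0.056 0.101 0.106] pix->plane [0.489  0.0017 0.02  ]
side 0.98 [389.3, 143.2, 416.4, 170.2] [ 0.2986 -0.3057  0.0339] [0.002 0.06 ]
side 0.94 [328.8, 175.2, 359.0, 202.9] [ 0.4746 -0.1171  0.0381] [0.008 0.061]
```

```bash
python3 - <<'E'
from h import *
from scipy.optimize import least_squares
J=dict(a=(56,60,52,56.5),b=(66,74,64,61.5),c=(76,88,76,66.5),d=(88,104,89,72.5))
_,Wt=cloud("top");_,Ws=cloud("side")
for k in J:
  for n,W in(("top",Wt),("side",Ws)):
    for m in bot.masks_of(n,f"jug_{k}_centre"):
      if m["p"]<.25: continue
      w=W[m["region"]]; w=w[np.isfinite(w[:,0])]
      zt=np.percentile(w[:,2],97)
      # handle strap points: near strap top height
      s=w[abs(w[:,2]-J[k][2]/1000)<.006]
      far=s[s[:,0]<np.median(w[:,0])-0.02] if len(s) else s
      print(k,n,round(m["p"],2),np.array(m["box"]).round(),np.median(w,0).round(3),"ztop",zt.round(3),"strap",len(far),far.mean(0).round(4) if len(far) else "")
E
```

```text
a top 0.63 [360. 195. 383. 224.] [ 0.478 -0.131  0.031] ztop 0.062 strap 84 [ 0.4442 -0.1205  0.0523]
a top 0.63 [433. 260. 465. 295.] [ 0.299 -0.33   0.036] ztop 0.061 strap 13 [ 0.2752 -0.3173  0.0526]
a top 0.3 [265. 121. 302. 160.] [0.654 0.112 0.018] ztop 0.021 strap 0 
a side 0.78 [390. 142. 416. 167.] [ 0.295 -0.302  0.036] ztop 0.058 strap 17 [ 0.271  -0.3063  0.0546]
a side 0.73 [329. 174. 356. 203.] [ 0.475 -0.118  0.038] ztop 0.06 strap 34 [ 0.4418 -0.1171  0.0491]
b top 0.67 [203. 188. 236. 231.] [0.469 0.273 0.036] ztop 0.075 strap 104 [0.4301 0.2734 0.0639]
b side 0.56 [307. 281. 348. 318.] [0.468 0.283 0.042] ztop 0.074 strap 100 [0.4306 0.2785 0.062 ]
c top 0.66 [415. 188. 450. 230.] [ 0.486 -0.294  0.043] ztop 0.089 strap 116 [ 0.4457 -0.3002  0.0765]
c side 0.87 [329. 133. 364. 175.] [ 0.485 -0.264  0.052] ztop 0.087 strap 52 [ 0.4479 -0.2927  0.0748]
c side 0.38 [224. 268. 287. 315.] [0.644 0.261 0.021] ztop 0.029 strap 0 
d top 0.63 [250. 180. 292. 228.] [0.483 0.136 0.038] ztop 0.105 strap 122 [0.434  0.1182 0.0899]
d side 0.98 [304. 227. 356. 276.] [0.478 0.155 0.06 ] ztop 0.102 strap 98 [0.4353 0.124  0.0877]
d side 0.6 [264. 160. 298. 179.] [ 0.672 -0.202  0.015] ztop 0.019 strap 0
```

View pics/c1.png

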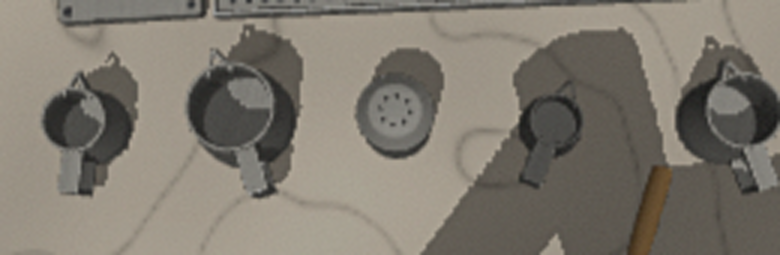

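View pics/c2.png

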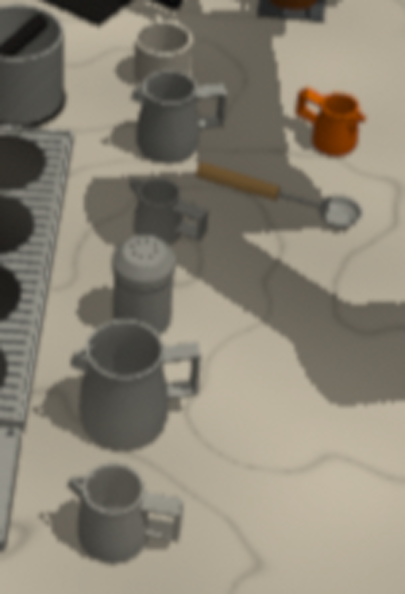

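Left to right in crop 1: b (75,125), d (230,110), the shaker (395,110), a (550,125) and c (740,115). The side crop agrees, and top heights of 75/105/62/89 mm confirm the sizes. At the first place there are two candidates for jug_a: the grey one at (372,208) and the orange one at (447,280). Grey is the one meant.

```bash
cat >> h.py <<'E'
from scipy.spatial.transform import Rotation as Ro
from scipy.optimize import least_squares
J=dict(a=(28,60,52,56.5,48),b=(33,74,64,61.5,53),c=(38,88,76,66.5,58),d=(44,104,89,72.5,64))
PAD=np.array([[.6735,-.2055],[.6687,-.1002],[.6607,.0047],[.6543,.1115]])
def padfit():
    i=np.arange(4)-1.5; c=PAD.mean(0); u=(i[:,None]*PAD).sum(0); u/=np.linalg.norm(u)
    return c+i[:,None]*.106*u, np.arctan2(-u[0],u[1])
def jugpose(k,W,guess,base=0.):
    """axis xy and yaw of +x from the strap top and the rim in a cloud W"""
    r,h,s,e,g=[v/1000 for v in J[k]]
    w=W[np.isfinite(W[...,0])]; w=w[np.hypot(*(w[:,:2]-guess).T)<e+.015]; z=w[:,2]-base
    dd=np.hypot(*(w[:,:2]-guess).T)
    rim=w[(z>h-.006)&(z<h+.004)][:,:2]
    f=least_squares(lambda p:np.hypot(rim[:,0]-p[0],rim[:,1]-p[1])-p[2],[*guess,.8*r],loss="soft_l1",f_scale=.001).x
    st=w[(abs(z-s)<.004)][:,:2]; rel=st-f[:2]; d=np.hypot(*rel.T)
    sel=(d>r+.006)&(rel[:,0]<0); v=rel[sel]
    t=v.mean(0); yaw=np.arctan2(-t[1],-t[0])
    return f[:2],f[2],yaw,d[sel].max(),sel.sum(),f[:2]+t
def rel(pos,yaw):
    """tool-frame shift and az for a tool-down pose whose tool x points along yaw"""
    s=bot.read_state(); R=Ro.from_rotvec(s["tcp_rot"]); T=Ro.from_euler("z",yaw)*Ro.from_euler("x",np.pi)
    return (R.inv().apply(np.array(pos)-s["tool_pos"])*1000).round(1),(R.inv()*T).as_rotvec(degrees=True).round(1)
E
python3 - <<'E'
from h import *
print(padfit())
G=dict(a=(.485,-.131),b=(.475,.273),c=(.49,-.292),d=(.485,.136))
for n in("top","side"):
  _,W=cloud(n)
  for k in G:
    x,r,y,e,m,st=jugpose(k,W,np.array(G[k]))
    g=x-J[k][4]/1000*np.array([np.cos(y),np.sin(y)])
    print(n,k,"axis",x.round(4),"rimR",r.round(4),"yaw",y.round(3),"far",e.round(4),m,"grasp",g.round(4),rel([*g,.3],y) if n=="top" else"")
E
```

```text
(array([[ 0.6741592 , -0.20606903],
       [ 0.6675864 , -0.10027301],
       [ 0.6610136 ,  0.00552301],
       [ 0.6544408 ,  0.11131903]]), np.float64(0.06204734774889203))
top a axis [ 0.4828 -0.1347] rimR 0.0221 yaw -0.36 far 0.0562 64 grasp [ 0.4379 -0.1178] (array([ 381.6, -430. ,  -68.7]), array([-0. ,  0. , 38.3]))
top b axis [0.4742 0.2709] rimR 0.026 yaw -0.069 far 0.0623 69 grasp [0.4213 0.2745] (array([ 484.7, -809. ,  -68.7]), array([-0. ,  0. , 21.6]))
top c axis [ 0.491 -0.284] rimR 0.0302 yaw 0.362 far 0.0672 71 grasp [ 0.4367 -0.3046] (array([ 323.9, -252.4,  -68.7]), array([-0. ,  0. , -3.1]))
top d axis [0.4834 0.1344] rimR 0.0351 yaw 0.326 far 0.0723 67 grasp [0.4228 0.1139] (array([ 437.4, -655.4,  -68.7]), array([-0. ,  0. , -1.1]))
side a axis [ 0.4834 -0.1319] rimR 0.0223 yaw -0.393 far 0.059 29 grasp [ 0.4391 -0.1135] 
side b axis [0.4739 0.2747] rimR 0.0263 yaw -0.078 far 0.0624 57 grasp [0.4211 0.2788] 
side c axis [ 0.491  -0.2817] rimR 0.0306 yaw 0.304 far 0.066 19 grasp [ 0.4357 -0.299 ] 
side d axis [0.4835 0.1385] rimR 0.0353 yaw 0.34 far 0.0735 46 grasp [0.4232 0.1171]
```

```bash
python3 -m inch '[{"dx":50,"dy":0,"dz":0,"fingers":1}]' 2>&1 | head -5; python3 - <<'E'
from h import *
print(bot.read_state()["tool_pos"],rel([.4383,-.116,.15],-.372))
E
```

```text
invalid input at $[0]: expected keys dx, dy, dz, ax, ay, az, fingers
[ 0.20449639 -0.64324906  0.23127162] (array([ 382.5, -431.6,   81.3]), array([-0. , -0. , 38.9]))
```

```bash
python3 -m inch '[{"dx":0.095,"dy":-0.108,"dz":0,"ax":0,"ay":0,"az":10,"fingers":0},{"dx":0.19,"dy":-0.215,"dz":0,"ax":0,"ay":0,"az":20,"fingers":0},{"dx":0.19,"dy":-0.215,"dz":0,"ax":0,"ay":0,"az":20,"fingers":0},{"dx":0.29,"dy":-0.32,"dz":0,"ax":0,"ay":0,"az":30,"fingers":0},{"dx":0.29,"dy":-0.32,"dz":0.0,"ax":0,"ay":0,"az":30,"fingers":0},{"dx":0.3825,"dy":-0.4316,"dz":0.08,"ax":0,"ay":0,"az":38.9,"fingers":0},{"dx":0.3825,"dy":-0.4316,"dz":0.08,"ax":0,"ay":0,"az":38.9,"fingers":0},{"dx":0.3825,"dy":-0.4316,"dz":0.08,"ax":0,"ay":0,"az":38.9,"fingers":0},{"dx":0.3825,"dy":-0.4316,"dz":0.08,"ax":0,"ay":0,"az":38.9,"fingers":0},{"dx":0.3825,"dy":-0.4316,"dz":0.08,"ax":0,"ay":0,"az":38.9,"fingers":0}]' 100; python3 - <<'E'
from h import *
print(bot.read_state()["tool_pos"],rel([.4383,-.116,.0305],-.372))
E
```

```text
time: 2.3
tool_pos: [0.4383, -0.1132, 0.1504]
tcp_rot: [-3.088, 0.575, 0.002]
wrist_force: [0.4, -0.2, 0.5]
width: 0.502
[ 0.43827627 -0.11315093  0.15036235] (array([  1.2,   2.7, 119.9]), array([-0. ,  0.1,  0.2]))
```

```bash
python3 -m inch '[{"dx":0.001,"dy":0.0027,"dz":0.04,"ax":0,"ay":0,"az":0,"fingers":0},{"dx":0.001,"dy":0.0027,"dz":0.08,"ax":0,"ay":0,"az":0,"fingers":0},{"dx":0.001,"dy":0.0027,"dz":0.11,"ax":0,"ay":0,"az":0,"fingers":0},{"dx":0.001,"dy":0.0027,"dz":0.1199,"ax":0,"ay":0,"az":0,"fingers":0},{"dx":0.001,"dy":0.0027,"dz":0.1199,"ax":0,"ay":0,"az":0,"fingers":-0.3},{"dx":0.001,"dy":0.0027,"dz":0.1199,"ax":0,"ay":0,"az":0,"fingers":-0.6},{"dx":0.001,"dy":0.0027,"dz":0.1199,"ax":0,"ay":0,"az":0,"fingers":-1},{"dx":0.001,"dy":0.0027,"dz":0.1199,"ax":0,"ay":0,"az":0,"fingers":-1},{"dx":0.001,"dy":0.0027,"dz":0.1199,"ax":0,"ay":0,"az":0,"fingers":-1},{"dx":0.001,"dy":0.0027,"dz":0.1199,"ax":0,"ay":0,"az":0,"fingers":-1}]' 100; python3 - <<'E'
from h import *
for n in("top","side"):
  p,W=cloud(n); 
  if n=="side": cv2.imwrite("pics/g1.png",cv2.resize(p[130:260,290:440],None,fx=4,fy=4,interpolation=2))
E
```

```text
time: 3.55
tool_pos: [0.4393, -0.1163, 0.0318]
tcp_rot: [-3.088, 0.575, -0.002]
wrist_force: [-2.0, 0.2, 6.2]
width: 0.179
```

View pics/g1.png

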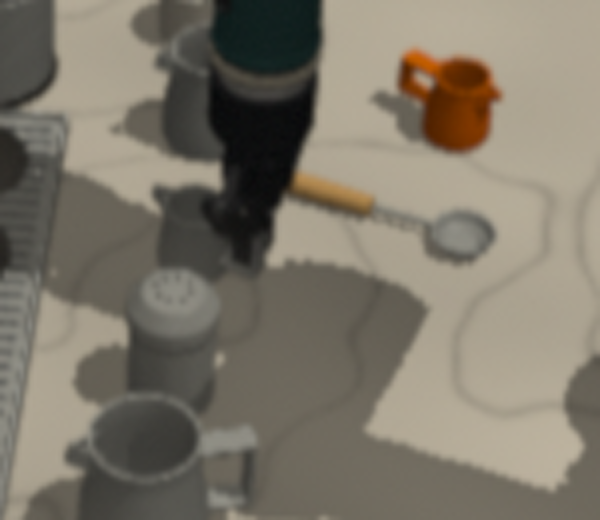

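The fingers hold jug a's strap, at about (240,215) in the crop. Now lift.

```bash
python3 -m inch '[{"dx":0,"dy":0,"dz":-0.015,"ax":0,"ay":0,"az":0,"fingers":-1},{"dx":0,"dy":0,"dz":-0.045,"ax":0,"ay":0,"az":0,"fingers":-1},{"dx":0,"dy":0,"dz":-0.085,"ax":0,"ay":0,"az":0,"fingers":-1},{"dx":0,"dy":0,"dz":-0.12,"ax":0,"ay":0,"az":0,"fingers":-1},{"dx":0,"dy":0,"dz":-0.14,"ax":0,"ay":0,"az":0,"fingers":-1},{"dx":0,"dy":0,"dz":-0.14,"ax":0,"ay":0,"az":0,"fingers":-1}]' 100; python3 - <<'E'
from h import *
p,W=cloud("side"); cv2.imwrite("pics/l1.png",cv2.resize(p[80:260,260:440],None,fx=3,fy=3,interpolation=2))
pf,ty=padfit(); c=np.array([np.cos(ty),np.sin(ty)])
g=pf[3]-.048*c; print(g,ty,rel([*g,.172],ty),rel([*g,.0478],ty))
E
```

```text
time: 4.4
tool_pos: [0.4406, -0.1168, 0.1745]
tcp_rot: [3.088, -0.575, 0.01]
wrist_force: [-0.1, -0.2, -1.7]
width: 0.177
[0.60653317 0.10834267] 0.06204734774889203 (array([  75. , -269.8,    1.2]), array([  0. ,  -0.2, -24.6])) (array([  74.6, -269.8,  125.4]), array([  0. ,  -0.2, -24.6]))
```

View pics/l1.png

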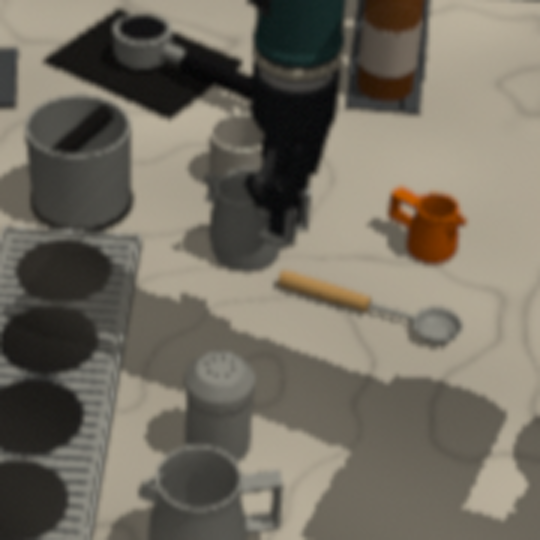

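```bash
python3 -m inch '[{"dx":0.015,"dy":-0.04,"dz":0,"ax":0,"ay":0,"az":-4,"fingers":-1},{"dx":0.025,"dy":-0.09,"dz":0,"ax":0,"ay":0,"az":-8,"fingers":-1},{"dx":0.04,"dy":-0.14,"dz":0,"ax":0,"ay":0,"az":-13,"fingers":-1},{"dx":0.053,"dy":-0.19,"dz":0,"ax":0,"ay":0,"az":-17,"fingers":-1},{"dx":0.065,"dy":-0.235,"dz":0,"ax":0,"ay":0,"az":-21,"fingers":-1},{"dx":0.075,"dy":-0.26,"dz":0,"ax":0,"ay":0,"az":-24.6,"fingers":-1},{"dx":0.075,"dy":-0.27,"dz":0,"ax":0,"ay":0,"az":-24.6,"fingers":-1},{"dx":0.075,"dy":-0.27,"dz":0,"ax":0,"ay":0,"az":-24.6,"fingers":-1},{"dx":0.075,"dy":-0.27,"dz":0,"ax":0,"ay":0,"az":-24.6,"fingers":-1}]' 100; python3 - <<'E'
from h import *
pf,ty=padfit(); c=np.array([np.cos(ty),np.sin(ty)])
g=pf[3]-.048*c; print(rel([*g,.049],ty))
_,W=cloud("top")
x=jugpose("a",W,pf[3],base=.142);print(x[0]-pf[3],x)
E
```

```text
time: 5.58
tool_pos: [0.6055, 0.1075, 0.1725]
tcp_rot: [3.139, 0.094, 0.003]
wrist_force: [0.6, 0.5, -1.5]
width: 0.182
(array([  0.8,  -0.9, 123.5]), array([ 0.1, -0.1, -0.1]))h.py:31: RuntimeWarning: Mean of empty slice.
  t=v.mean(0); yaw=np.arctan2(-t[1],-t[0])
  ret = um.true_divide(
Traceback (most recent call last):
  File "h.py", line 32, in jugpose
    return f[:2],f[2],yaw,d[sel].max(),sel.sum(),f[:2]+t
                          ~~~~~~~~~~^^
ValueError: zero-size array to reduction operation maximum which has no identity
```

```bash
python3 -m inch '[{"dx":0.001,"dy":-0.001,"dz":0.04,"ax":0,"ay":0,"az":0,"fingers":-1},{"dx":0.001,"dy":-0.001,"dz":0.08,"ax":0,"ay":0,"az":0,"fingers":-1},{"dx":0.001,"dy":-0.001,"dz":0.105,"ax":0,"ay":0,"az":0,"fingers":-1},{"dx":0.001,"dy":-0.001,"dz":0.116,"ax":0,"ay":0,"az":0,"fingers":-1},{"dx":0.001,"dy":-0.001,"dz":0.12,"ax":0,"ay":0,"az":0,"fingers":-1},{"dx":0.001,"dy":-0.001,"dz":0.1235,"ax":0,"ay":0,"az":0,"fingers":-1},{"dx":0.001,"dy":-0.001,"dz":0.1235,"ax":0,"ay":0,"az":0,"fingers":-1}]' 100; python3 -m inch '[{"dx":0,"dy":0,"dz":0,"ax":0,"ay":0,"az":0,"fingers":-0.5},{"dx":0,"dy":0,"dz":0,"ax":0,"ay":0,"az":0,"fingers":-0.3},{"dx":0,"dy":0,"dz":0,"ax":0,"ay":0,"az":0,"fingers":0},{"dx":0,"dy":0,"dz":0,"ax":0,"ay":0,"az":0,"fingers":0},{"dx":0,"dy":0,"dz":-0.04,"ax":0,"ay":0,"az":0,"fingers":0},{"dx":0,"dy":0,"dz":-0.09,"ax":0,"ay":0,"az":0,"fingers":0},{"dx":0,"dy":0,"dz":-0.13,"ax":0,"ay":0,"az":0,"fingers":0},{"dx":0,"dy":0,"dz":-0.13,"ax":0,"ay":0,"az":0,"fingers":0}]' 100;  python3 - <<'E'
from h import *
pf,ty=padfit()
p,W=cloud("side"); cv2.imwrite("pics/p1.png",p[90:340,150:450])
x=jugpose("a",W,pf[3],base=.017);print((x[0]-pf[3])*1000,x)
print(rel([.4220,.2765,.16],-.072),rel([.423,.1155,.19],.333))
E
```

```text
time: 6.5
tool_pos: [0.6077, 0.1085, 0.0503]
tcp_rot: [3.139, 0.094, 0.006]
wrist_force: [0.6, 0.5, -1.7]
width: 0.182
time: 7.5
tool_pos: [0.6104, 0.109, 0.1855]
tcp_rot: [-3.14, -0.094, -0.02]
wrist_force: [0.3, -0.6, 0.2]
width: 0.501
[1.99028378 2.08181307] (array([0.65643108, 0.11340085]), np.float64(0.02240632924754613), np.float64(0.0035374440626000096), np.float64(0.05851633395362601), np.int64(45), array([0.61014406, 0.11323711]))
(array([-176.5, -178.6,   21.2]), array([ 0. , -0.5,  7.6])) (array([-184.9,  -17.8,   -8.8]), array([  0.1,  -0.5, -15.6]))
```

View pics/p1.png

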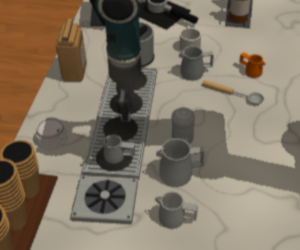

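Jug a stands upright on the pad next to the rinser, at about (112,150) in the crop, within 2 mm. Next is jug b.

```bash
python3 -m inch '[{"dx":-0.03,"dy":-0.03,"dz":0,"ax":0,"ay":0,"az":2,"fingers":0},{"dx":-0.07,"dy":-0.07,"dz":0,"ax":0,"ay":0,"az":4,"fingers":0},{"dx":-0.11,"dy":-0.11,"dz":0,"ax":0,"ay":-0.5,"az":6,"fingers":0},{"dx":-0.15,"dy":-0.15,"dz":0.01,"ax":0,"ay":-0.5,"az":7.6,"fingers":0},{"dx":-0.1765,"dy":-0.1786,"dz":0.021,"ax":0,"ay":-0.5,"az":7.6,"fingers":0},{"dx":-0.1765,"dy":-0.1786,"dz":0.021,"ax":0,"ay":-0.5,"az":7.6,"fingers":0},{"dx":-0.1765,"dy":-0.1786,"dz":0.021,"ax":0,"ay":-0.5,"az":7.6,"fingers":0}]' 100;  python3 - <<'E'
from h import *
print(rel([.4220,.2765,.0425],-.072))
E
```

```text
time: 8.43
tool_pos: [0.4217, 0.276, 0.1592]
tcp_rot: [3.138, -0.113, -0.002]
wrist_force: [0.5, -0.3, -0.7]
width: 0.498
(array([  0.4,  -0.6, 116.7]), array([ 0.1,  0.1, -0. ]))
```

```bash
python3 -m inch '[{"dx":0,"dy":-0.0006,"dz":0.04,"ax":0,"ay":0,"az":0,"fingers":0},{"dx":0,"dy":-0.0006,"dz":0.08,"ax":0,"ay":0,"az":0,"fingers":0},{"dx":0,"dy":-0.0006,"dz":0.11,"ax":0,"ay":0,"az":0,"fingers":0},{"dx":0,"dy":-0.0006,"dz":0.1167,"ax":0,"ay":0,"az":0,"fingers":0},{"dx":0,"dy":-0.0006,"dz":0.1167,"ax":0,"ay":0,"az":0,"fingers":-0.3},{"dx":0,"dy":-0.0006,"dz":0.1167,"ax":0,"ay":0,"az":0,"fingers":-0.6},{"dx":0,"dy":-0.0006,"dz":0.1167,"ax":0,"ay":0,"az":0,"fingers":-1},{"dx":0,"dy":-0.0006,"dz":0.1167,"ax":0,"ay":0,"az":0,"fingers":-1},{"dx":0,"dy":-0.0006,"dz":0.1167,"ax":0,"ay":0,"az":0,"fingers":-1},{"dx":0,"dy":-0.0006,"dz":0.1167,"ax":0,"ay":0,"az":0,"fingers":-1}]' 110
python3 -m inch '[{"dx":0,"dy":0,"dz":-0.015,"ax":0,"ay":0,"az":0,"fingers":-1},{"dx":0,"dy":0,"dz":-0.045,"ax":0,"ay":0,"az":0,"fingers":-1},{"dx":0,"dy":0,"dz":-0.085,"ax":0,"ay":0,"az":0,"fingers":-1},{"dx":0,"dy":0,"dz":-0.12,"ax":0,"ay":0,"az":0,"fingers":-1},{"dx":0,"dy":0,"dz":-0.14,"ax":0,"ay":0,"az":0,"fingers":-1},{"dx":0,"dy":0,"dz":-0.14,"ax":0,"ay":0,"az":0,"fingers":-1}]' 110; python3 - <<'E'
from h import *
p,W=cloud("side"); cv2.imwrite("pics/l2.png",p[90:340,150:450])
pf,ty=padfit(); c=np.array([np.cos(ty),np.sin(ty)])
g=pf[2]-.053*c; print(g,ty,rel([*g,.184],ty))
E
```

```text
time: 9.68
tool_pos: [0.4227, 0.277, 0.044]
tcp_rot: [3.139, -0.113, 0.002]
wrist_force: [-0.6, -1.3, 6.5]
width: 0.178
time: 10.42
tool_pos: [0.4238, 0.278, 0.1868]
tcp_rot: [-3.137, 0.112, -0.009]
wrist_force: [0.9, 0.1, -1.4]
width: 0.177
[0.60811559 0.00223661] 0.06204734774889203 (array([204.5, 261.2,   1.3]), array([-0.1, -0.2, -7.7]))
```

View pics/l2.png

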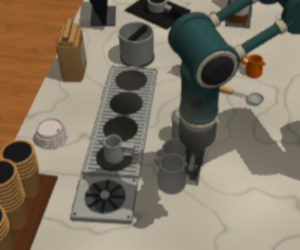

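Jug b hangs level in the gripper at about (172,170). Next it moves to pad3.

```bash
python3 -m inch '[{"dx":0.025,"dy":0.03,"dz":0,"ax":0,"ay":0,"az":-1,"fingers":-1},{"dx":0.06,"dy":0.075,"dz":0,"ax":0,"ay":0,"az":-3,"fingers":-1},{"dx":0.095,"dy":0.12,"dz":0,"ax":0,"ay":0,"az":-5,"fingers":-1},{"dx":0.13,"dy":0.165,"dz":0,"ax":0,"ay":0,"az":-6,"fingers":-1},{"dx":0.165,"dy":0.21,"dz":0,"ax":0,"ay":0,"az":-7,"fingers":-1},{"dx":0.19,"dy":0.245,"dz":0,"ax":0,"ay":0,"az":-7.7,"fingers":-1},{"dx":0.2045,"dy":0.2612,"dz":0,"ax":0,"ay":-0.2,"az":-7.7,"fingers":-1},{"dx":0.2045,"dy":0.2612,"dz":0,"ax":0,"ay":-0.2,"az":-7.7,"fingers":-1},{"dx":0.2045,"dy":0.2612,"dz":0,"ax":0,"ay":-0.2,"az":-7.7,"fingers":-1}]' 110;  python3 - <<'E'
from h import *
pf,ty=padfit(); c=np.array([np.cos(ty),np.sin(ty)])
g=pf[2]-.053*c; print(rel([*g,.0612],ty))
E
```

```text
time: 11.6
tool_pos: [0.607, 0.0034, 0.1843]
tcp_rot: [-3.138, -0.1, 0.004]
wrist_force: [0.7, 0.2, -1.5]
width: 0.175
(array([  1.3,   1.4, 123.1]), array([-0.1,  0.2,  0.1]))
```

```bash
python3 -m inch '[{"dx":0.001,"dy":0.001,"dz":0.04,"ax":0,"ay":0,"az":0,"fingers":-1},{"dx":0.001,"dy":0.001,"dz":0.08,"ax":0,"ay":0,"az":0,"fingers":-1},{"dx":0.001,"dy":0.001,"dz":0.105,"ax":0,"ay":0,"az":0,"fingers":-1},{"dx":0.001,"dy":0.001,"dz":0.116,"ax":0,"ay":0,"az":0,"fingers":-1},{"dx":0.001,"dy":0.001,"dz":0.12,"ax":0,"ay":0,"az":0,"fingers":-1},{"dx":0.001,"dy":0.001,"dz":0.1235,"ax":0,"ay":0,"az":0,"fingers":-1},{"dx":0.001,"dy":0.001,"dz":0.1235,"ax":0,"ay":0,"az":0,"fingers":-1}]' 110; python3 -m inch '[{"dx":0,"dy":0,"dz":0,"ax":0,"ay":0,"az":0,"fingers":-0.5},{"dx":0,"dy":0,"dz":0,"ax":0,"ay":0,"az":0,"fingers":-0.3},{"dx":0,"dy":0,"dz":0,"ax":0,"ay":0,"az":0,"fingers":0},{"dx":0,"dy":0,"dz":0,"ax":0,"ay":0,"az":0,"fingers":0},{"dx":0,"dy":0,"dz":-0.04,"ax":0,"ay":0,"az":0,"fingers":0},{"dx":0,"dy":0,"dz":-0.09,"ax":0,"ay":0,"az":0,"fingers":0},{"dx":0,"dy":0,"dz":-0.13,"ax":0,"ay":0,"az":0,"fingers":0},{"dx":0,"dy":0,"dz":-0.13,"ax":0,"ay":0,"az":0,"fingers":0}]' 110;  python3 - <<'E'
from h import *
pf,ty=padfit()
p,W=cloud("side")
x=jugpose("b",W,pf[2],base=.017);print((x[0]-pf[2])*1000,x)
x=jugpose("a",W,pf[3],base=.017);print((x[0]-pf[3])*1000,x)
print(rel([.423,.1155,.18],.333))
E
```

```text
time: 12.48
tool_pos: [0.6085, 0.0027, 0.0618]
tcp_rot: [-3.138, -0.1, 0.002]
wrist_force: [-0.3, -0.8, -1.4]
width: 0.175
time: 13.48
tool_pos: [0.6118, 0.0024, 0.197]
tcp_rot: [-3.139, -0.1, -0.013]
wrist_force: [0.4, -0.6, -0.1]
width: 0.502
[-2.14170214  3.3781085 ] (array([0.6588719 , 0.00890112]), np.float64(0.02644801277322187), np.float64(0.03839017649492), np.float64(0.06289962932277948), np.int64(35), array([0.60824742, 0.00695668]))
[1.5491794  2.01244535] (array([0.65598998, 0.11333148]), np.float64(0.022451248837587506), np.float64(0.01642013726312156), np.float64(0.05808329728248459), np.int64(46), array([0.60951168, 0.11256823]))
(array([-179.6, -124.7,   13.8]), array([ -0. ,  -0.2, -15.4]))
```

b stands on pad3, within about 4 mm in the side view (whose y reads about +3 mm). Now jug d.

```bash
python3 -m inch '[{"dx":-0.04,"dy":-0.03,"dz":0,"ax":0,"ay":0,"az":-3,"fingers":0},{"dx":-0.08,"dy":-0.055,"dz":0,"ax":0,"ay":0,"az":-7,"fingers":0},{"dx":-0.12,"dy":-0.085,"dz":0,"ax":0,"ay":0,"az":-11,"fingers":0},{"dx":-0.155,"dy":-0.11,"dz":0.005,"ax":0,"ay":0,"az":-14,"fingers":0},{"dx":-0.1796,"dy":-0.1247,"dz":0.0138,"ax":0,"ay":-0.2,"az":-15.4,"fingers":0},{"dx":-0.1796,"dy":-0.1247,"dz":0.0138,"ax":0,"ay":-0.2,"az":-15.4,"fingers":0},{"dx":-0.1796,"dy":-0.1247,"dz":0.0138,"ax":0,"ay":-0.2,"az":-15.4,"fingers":0}]' 110;  python3 - <<'E'
from h import *
print(rel([.423,.1155,.0675],.333))
E
```

```text
time: 14.4
tool_pos: [0.4232, 0.1153, 0.1794]
tcp_rot: [-3.098, -0.519, 0.0]
wrist_force: [0.4, -0.7, 0.4]
width: 0.501
(array([-1.000e-01, -3.000e-01,  1.119e+02]), array([-0.,  0., -0.]))
```

```bash
python3 -m inch '[{"dx":0,"dy":0,"dz":0.04,"ax":0,"ay":0,"az":0,"fingers":0},{"dx":0,"dy":0,"dz":0.08,"ax":0,"ay":0,"az":0,"fingers":0},{"dx":0,"dy":0,"dz":0.105,"ax":0,"ay":0,"az":0,"fingers":0},{"dx":0,"dy":0,"dz":0.1122,"ax":0,"ay":0,"az":0,"fingers":0},{"dx":0,"dy":0,"dz":0.1122,"ax":0,"ay":0,"az":0,"fingers":-0.3},{"dx":0,"dy":0,"dz":0.1122,"ax":0,"ay":0,"az":0,"fingers":-0.6},{"dx":0,"dy":0,"dz":0.1122,"ax":0,"ay":0,"az":0,"fingers":-1},{"dx":0,"dy":0,"dz":0.1122,"ax":0,"ay":0,"az":0,"fingers":-1},{"dx":0,"dy":0,"dz":0.1122,"ax":0,"ay":0,"az":0,"fingers":-1},{"dx":0,"dy":0,"dz":0.1122,"ax":0,"ay":0,"az":0,"fingers":-1}]' 120
python3 -m inch '[{"dx":0,"dy":0,"dz":-0.01,"ax":0,"ay":0,"az":0,"fingers":-1},{"dx":0,"dy":0,"dz":-0.03,"ax":0,"ay":0,"az":0,"fingers":-1},{"dx":0,"dy":0,"dz":-0.06,"ax":0,"ay":0,"az":0,"fingers":-1},{"dx":0,"dy":0,"dz":-0.1,"ax":0,"ay":0,"az":0,"fingers":-1},{"dx":0,"dy":0,"dz":-0.135,"ax":0,"ay":0,"az":0,"fingers":-1},{"dx":0,"dy":0,"dz":-0.15,"ax":0,"ay":0,"az":0,"fingers":-1},{"dx":0,"dy":0,"dz":-0.15,"ax":0,"ay":0,"az":0,"fingers":-1}]' 120; python3 - <<'E'
from h import *
p,W=cloud("side"); cv2.imwrite("pics/l3.png",cv2.resize(p[60:320,200:450],None,fx=2,fy=2))
pf,ty=padfit(); c=np.array([np.cos(ty),np.sin(ty)])
g=pf[0]-.064*c; print(g,ty,rel([*g,.219],ty))
E
```

```text
time: 15.65
tool_pos: [0.4245, 0.1153, 0.0687]
tcp_rot: [3.098, 0.52, 0.004]
wrist_force: [-0.9, -2.5, 6.1]
width: 0.172
time: 16.52
tool_pos: [0.4245, 0.1155, 0.2194]
tcp_rot: [-3.098, -0.52, -0.007]
wrist_force: [0.1, 0.2, -2.3]
width: 0.175
[ 0.61028236 -0.21003752] 0.06204734774889203 (array([ 70.2, 368.5,  -0.8]), array([-0. , -0.1, 15.5]))
```

View pics/l3.png

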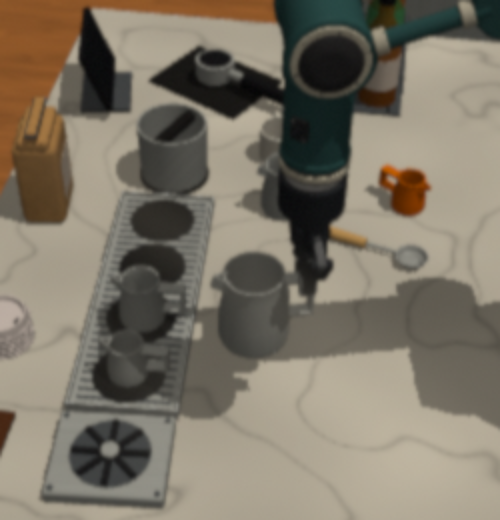

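Jug d is held level at (255,305). Next it moves to pad1.

```bash
python3 -m inch '[{"dx":0.005,"dy":0.03,"dz":0,"ax":0,"ay":0,"az":1,"fingers":-1},{"dx":0.015,"dy":0.075,"dz":0,"ax":0,"ay":0,"az":3,"fingers":-1},{"dx":0.024,"dy":0.125,"dz":0,"ax":0,"ay":0,"az":5,"fingers":-1},{"dx":0.033,"dy":0.175,"dz":0,"ax":0,"ay":0,"az":7,"fingers":-1},{"dx":0.043,"dy":0.225,"dz":0,"ax":0,"ay":0,"az":9,"fingers":-1},{"dx":0.052,"dy":0.275,"dz":0,"ax":0,"ay":0,"az":11,"fingers":-1},{"dx":0.061,"dy":0.32,"dz":0,"ax":0,"ay":0,"az":13,"fingers":-1},{"dx":0.068,"dy":0.355,"dz":0,"ax":0,"ay":0,"az":15,"fingers":-1},{"dx":0.0702,"dy":0.3685,"dz":0,"ax":0,"ay":-0.1,"az":15.5,"fingers":-1},{"dx":0.0702,"dy":0.3685,"dz":0,"ax":0,"ay":-0.1,"az":15.5,"fingers":-1},{"dx":0.0702,"dy":0.3685,"dz":0,"ax":0,"ay":-0.1,"az":15.5,"fingers":-1}]' 120;  python3 - <<'E'
from h import *
pf,ty=padfit(); c=np.array([np.cos(ty),np.sin(ty)])
g=pf[0]-.064*c; print(rel([*g,.0855],ty))
E
```

```text
time: 17.95
tool_pos: [0.6094, -0.2088, 0.2172]
tcp_rot: [-3.139, -0.099, 0.003]
wrist_force: [-0.5, 0.2, -1.4]
width: 0.177
(array([  1.1,   1.5, 131.7]), array([-0.1,  0.1,  0.1]))
```

```bash
python3 -m inch '[{"dx":0.001,"dy":0.001,"dz":0.04,"ax":0,"ay":0,"az":0,"fingers":-1},{"dx":0.001,"dy":0.001,"dz":0.08,"ax":0,"ay":0,"az":0,"fingers":-1},{"dx":0.001,"dy":0.001,"dz":0.11,"ax":0,"ay":0,"az":0,"fingers":-1},{"dx":0.001,"dy":0.001,"dz":0.123,"ax":0,"ay":0,"az":0,"fingers":-1},{"dx":0.001,"dy":0.001,"dz":0.128,"ax":0,"ay":0,"az":0,"fingers":-1},{"dx":0.001,"dy":0.001,"dz":0.1322,"ax":0,"ay":0,"az":0,"fingers":-1},{"dx":0.001,"dy":0.001,"dz":0.1322,"ax":0,"ay":0,"az":0,"fingers":-1}]' 120; python3 -m inch '[{"dx":0,"dy":0,"dz":0,"ax":0,"ay":0,"az":0,"fingers":-0.5},{"dx":0,"dy":0,"dz":0,"ax":0,"ay":0,"az":0,"fingers":-0.3},{"dx":0,"dy":0,"dz":0,"ax":0,"ay":0,"az":0,"fingers":0},{"dx":0,"dy":0,"dz":0,"ax":0,"ay":0,"az":0,"fingers":0},{"dx":0,"dy":0,"dz":-0.04,"ax":0,"ay":0,"az":0,"fingers":0},{"dx":0,"dy":0,"dz":-0.09,"ax":0,"ay":0,"az":0,"fingers":0},{"dx":0,"dy":0,"dz":-0.13,"ax":0,"ay":0,"az":0,"fingers":0},{"dx":0,"dy":0,"dz":-0.13,"ax":0,"ay":0,"az":0,"fingers":0}]' 120;  python3 - <<'E'
from h import *
pf,ty=padfit()
p,W=cloud("side")
x=jugpose("d",W,pf[0],base=.017);print((x[0]-pf[0])*1000,x)
print(rel([.4365,-.302,.19],.34))
E
```

```text
time: 18.82
tool_pos: [0.6111, -0.2098, 0.0863]
tcp_rot: [-3.139, -0.099, -0.0]
wrist_force: [-0.4, -0.1, -1.4]
width: 0.177
time: 19.82
tool_pos: [0.6139, -0.2109, 0.2218]
tcp_rot: [3.137, 0.099, 0.014]
wrist_force: [0.8, -0.5, 0.9]
width: 0.498
[-1.98186819  3.58241278] (array([ 0.67217733, -0.20248662]), np.float64(0.03547683283417641), np.float64(0.229260477202169), np.float64(0.08793745787963068), np.int64(32), array([ 0.61591652, -0.21561584]))
(array([-181.5,   80.3,   28.2]), array([  0.1,  -0.2, -15.9]))
```

```bash
python3 -m inch '[{"dx":-0.04,"dy":0.02,"dz":0,"ax":0,"ay":0,"az":-3,"fingers":0},{"dx":-0.08,"dy":0.035,"dz":0,"ax":0,"ay":0,"az":-7,"fingers":0},{"dx":-0.12,"dy":0.055,"dz":0,"ax":0,"ay":0,"az":-11,"fingers":0},{"dx":-0.16,"dy":0.072,"dz":0.015,"ax":0,"ay":0,"az":-14,"fingers":0},{"dx":-0.1815,"dy":0.0803,"dz":0.028,"ax":0,"ay":-0.2,"az":-15.9,"fingers":0},{"dx":-0.1815,"dy":0.0803,"dz":0.028,"ax":0,"ay":-0.2,"az":-15.9,"fingers":0},{"dx":-0.1815,"dy":0.0803,"dz":0.028,"ax":0,"ay":-0.2,"az":-15.9,"fingers":0}]' 120;  python3 - <<'E'
from h import *
print(rel([.4365,-.302,.0545],.34))
p,W=cloud("side"); cv2.imwrite("pics/l4.png",cv2.resize(p[60:320,200:450],None,fx=2,fy=2))
pf,ty=padfit();x=jugpose("d",W,pf[0],base=.017);print(x)
E
```

```text
time: 20.75
tool_pos: [0.4366, -0.3016, 0.1895]
tcp_rot: [3.095, 0.531, 0.001]
wrist_force: [-0.4, -0.3, -0.2]
width: 0.5
(array([ -0.3,   0.2, 135. ]), array([ 0.1, -0. , -0. ]))
(array([ 0.67212381, -0.20207058]), np.float64(0.03517018429697634), np.float64(0.2103885681835745), np.float64(0.09011709515985405), np.int64(35), array([ 0.61662147, -0.21392303]))
```

View pics/l4.png

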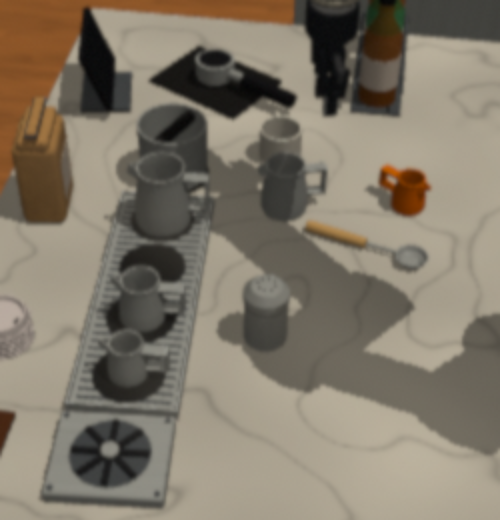

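d stands straight at (162,195) with its handle square to the row (the yaw reading was contaminated by the knock box). Now jug c, at (285,185).

```bash
python3 -m inch '[{"dx":0,"dy":0,"dz":0.05,"ax":0,"ay":0,"az":0,"fingers":0},{"dx":0,"dy":0,"dz":0.095,"ax":0,"ay":0,"az":0,"fingers":0},{"dx":0,"dy":0,"dz":0.125,"ax":0,"ay":0,"az":0,"fingers":0},{"dx":0,"dy":0,"dz":0.1352,"ax":0,"ay":0,"az":0,"fingers":0},{"dx":0,"dy":0,"dz":0.1352,"ax":0,"ay":0,"az":0,"fingers":-0.3},{"dx":0,"dy":0,"dz":0.1352,"ax":0,"ay":0,"az":0,"fingers":-0.6},{"dx":0,"dy":0,"dz":0.1352,"ax":0,"ay":0,"az":0,"fingers":-1},{"dx":0,"dy":0,"dz":0.1352,"ax":0,"ay":0,"az":0,"fingers":-1},{"dx":0,"dy":0,"dz":0.1352,"ax":0,"ay":0,"az":0,"fingers":-1},{"dx":0,"dy":0,"dz":0.1352,"ax":0,"ay":0,"az":0,"fingers":-1}]' 120
python3 -m inch '[{"dx":0,"dy":0,"dz":-0.01,"ax":0,"ay":0,"az":0,"fingers":-1},{"dx":0,"dy":0,"dz":-0.03,"ax":0,"ay":0,"az":0,"fingers":-1},{"dx":0,"dy":0,"dz":-0.065,"ax":0,"ay":0,"az":0,"fingers":-1},{"dx":0,"dy":0,"dz":-0.105,"ax":0,"ay":0,"az":0,"fingers":-1},{"dx":0,"dy":0,"dz":-0.145,"ax":0,"ay":0,"az":0,"fingers":-1},{"dx":0,"dy":0,"dz":-0.17,"ax":0,"ay":0,"az":0,"fingers":-1},{"dx":0,"dy":0,"dz":-0.17,"ax":0,"ay":0,"az":0,"fingers":-1}]' 120; python3 - <<'E'
from h import *
p,W=cloud("side"); cv2.imwrite("pics/l5.png",cv2.resize(p[60:320,200:450],None,fx=2,fy=2))
pf,ty=padfit(); c=np.array([np.cos(ty),np.sin(ty)])
g=pf[1]-.058*c; print(g,ty,rel([*g,.225],ty))
E
```

```text
time: 22.05
tool_pos: [0.4386, -0.303, 0.0566]
tcp_rot: [3.092, 0.532, 0.005]
wrist_force: [-0.8, -0.9, 6.0]
width: 0.177
time: 22.92
tool_pos: [0.4389, -0.3031, 0.2292]
tcp_rot: [3.089, 0.531, 0.011]
wrist_force: [0.2, 0.1, -2.2]
width: 0.177
[ 0.60969801 -0.10386945] 0.06204734774889203 (array([ 228.2, -129.8,    2.1]), array([ 0.3, -0.2, 16. ]))
```

View pics/l5.png

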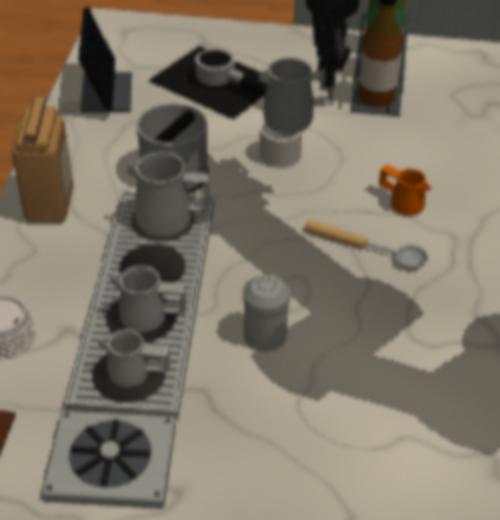

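Jug c is held level at (290,100). Next it moves to pad2.

```bash
python3 -m inch '[{"dx":0.025,"dy":-0.015,"dz":0,"ax":0,"ay":0,"az":1,"fingers":-1},{"dx":0.06,"dy":-0.035,"dz":0,"ax":0,"ay":0,"az":4,"fingers":-1},{"dx":0.1,"dy":-0.057,"dz":0,"ax":0,"ay":0,"az":7,"fingers":-1},{"dx":0.14,"dy":-0.08,"dz":0,"ax":0,"ay":0,"az":10,"fingers":-1},{"dx":0.18,"dy":-0.102,"dz":0,"ax":0,"ay":0,"az":13,"fingers":-1},{"dx":0.212,"dy":-0.12,"dz":0,"ax":0.2,"ay":-0.2,"az":15,"fingers":-1},{"dx":0.2282,"dy":-0.1298,"dz":0,"ax":0.3,"ay":-0.2,"az":16,"fingers":-1},{"dx":0.2282,"dy":-0.1298,"dz":0,"ax":0.3,"ay":-0.2,"az":16,"fingers":-1},{"dx":0.2282,"dy":-0.1298,"dz":0,"ax":0.3,"ay":-0.2,"az":16,"fingers":-1}]' 120;  python3 - <<'E'
from h import *
pf,ty=padfit(); c=np.array([np.cos(ty),np.sin(ty)])
g=pf[1]-.058*c; print(rel([*g,.073],ty))
E
```

```text
time: 24.1
tool_pos: [0.6082, -0.1041, 0.2252]
tcp_rot: [-3.14, -0.097, 0.005]
wrist_force: [0.1, -0.6, -1.4]
width: 0.174
(array([ 1.900e+00, -1.000e-01,  1.522e+02]), array([-0. ,  0.2, -0. ]))
```

```bash
python3 -m inch '[{"dx":0.001,"dy":0,"dz":0.05,"ax":0,"ay":0,"az":0,"fingers":-1},{"dx":0.001,"dy":0,"dz":0.1,"ax":0,"ay":0,"az":0,"fingers":-1},{"dx":0.001,"dy":0,"dz":0.13,"ax":0,"ay":0,"az":0,"fingers":-1},{"dx":0.001,"dy":0,"dz":0.143,"ax":0,"ay":0,"az":0,"fingers":-1},{"dx":0.001,"dy":0,"dz":0.149,"ax":0,"ay":0,"az":0,"fingers":-1},{"dx":0.001,"dy":0,"dz":0.1525,"ax":0,"ay":0,"az":0,"fingers":-1},{"dx":0.001,"dy":0,"dz":0.1525,"ax":0,"ay":0,"az":0,"fingers":-1}]' 120; python3 -m inch '[{"dx":0,"dy":0,"dz":0,"ax":0,"ay":0,"az":0,"fingers":-0.5},{"dx":0,"dy":0,"dz":0,"ax":0,"ay":0,"az":0,"fingers":-0.3},{"dx":0,"dy":0,"dz":0,"ax":0,"ay":0,"az":0,"fingers":0},{"dx":0,"dy":0,"dz":0,"ax":0,"ay":0,"az":0,"fingers":0},{"dx":0,"dy":0,"dz":-0.04,"ax":0,"ay":0,"az":0,"fingers":0},{"dx":0,"dy":0,"dz":-0.09,"ax":0,"ay":0,"az":0,"fingers":0},{"dx":0,"dy":0,"dz":-0.15,"ax":0,"ay":0,"az":0,"fingers":0},{"dx":-0.06,"dy":0,"dz":-0.16,"ax":0,"ay":0,"az":0,"fingers":0},{"dx":-0.12,"dy":0,"dz":-0.16,"ax":0,"ay":0,"az":0,"fingers":0},{"dx":-0.18,"dy":0,"dz":-0.16,"ax":0,"ay":0,"az":0,"fingers":0},{"dx":-0.18,"dy":0.06,"dz":-0.16,"ax":0,"ay":0,"az":0,"fingers":0},{"dx":-0.18,"dy":0.12,"dz":-0.16,"ax":0,"ay":0,"az":0,"fingers":0},{"dx":-0.18,"dy":0.18,"dz":-0.16,"ax":0,"ay":0,"az":0,"fingers":0},{"dx":-0.18,"dy":0.24,"dz":-0.16,"ax":0,"ay":0,"az":0,"fingers":0},{"dx":-0.18,"dy":0.3,"dz":-0.16,"ax":0,"ay":0,"az":0,"fingers":0},{"dx":-0.18,"dy":0.3,"dz":-0.16,"ax":0,"ay":0,"az":0,"fingers":0},{"dx":-0.18,"dy":0.3,"dz":-0.16,"ax":0,"ay":0,"az":0,"fingers":0}]' 120;  python3 - <<'E'
from h import *
pf,ty=padfit()
for n in("top","side"):
  p,W=cloud(n)
  for k,i in zip("dcba",range(4)):
    x=jugpose(k,W,pf[i],base=.017);print(n,k,((x[0]-pf[i])*1000).round(1),"R",x[1].round(4),"yaw-tray",(x[2]-ty).round(2),x[4])
  cv2.imwrite(f"pics/f_{n}.png",cv2.resize(p[100:240,190:460] if n=="top" else p[80:320,200:450],None,fx=2.4,fy=2.4))
E
```

```text
time: 24.98
tool_pos: [0.61, -0.1044, 0.0743]
tcp_rot: [3.14, 0.096, -0.0]
wrist_force: [0.0, -0.7, -0.9]
width: 0.176
time: 27.1
tool_pos: [0.4484, -0.4144, 0.2338]
tcp_rot: [-3.139, -0.095, 0.001]
wrist_force: [0.0, 0.3, -0.2]
width: 0.498
top d [-2.3  0.6] R 0.0351 yaw-tray 0.03 93
top c [-4.4 -1.1] R 0.0303 yaw-tray 0.1 82
top b [-2.9 -0.2] R 0.0258 yaw-tray 0.06 62
top a [ 0.1 -1.8] R 0.022 yaw-tray -0.02 60
side d [-1.7  3.7] R 0.0354 yaw-tray -0.26 40
side c [ -7.5 -22.1] R 0.0471 yaw-tray -0.54 63
side b [-1.8  1.8] R 0.0273 yaw-tray 0.3 40
side a [1.3 1.5] R 0.0222 yaw-tray -0.05 42
```

View pics/f_top.png

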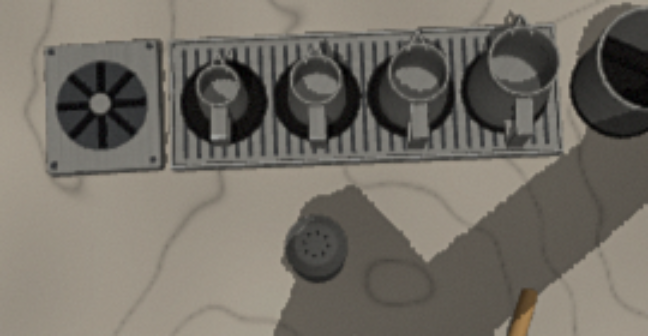

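View pics/f_side.png

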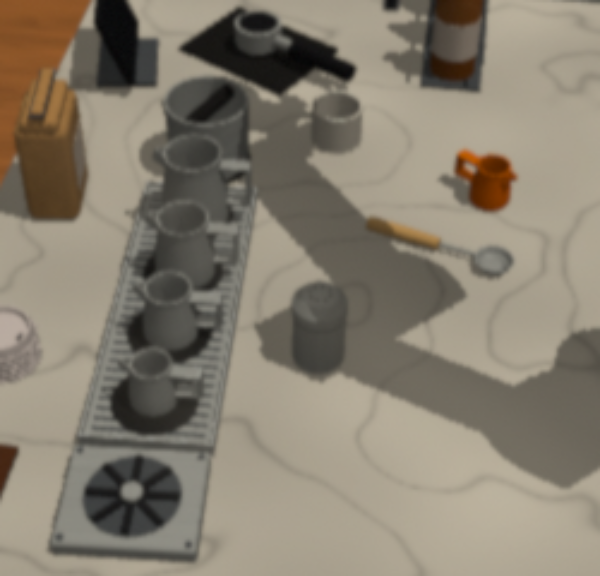

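All four stand upright in order from the rinser: a (220,100), b (317,100), c (417,100) and d (520,90) in the top crop. Their handles point to the robot and the shaker has not moved. The top-view fit puts each within 5 mm and 0.1 rad. The odd side-view readings come from occlusion between neighbouring jugs.

```bash
python3 -c "
from workcell import bot
print(bot.finish_job())"
```

```text
the job is handed in; nothing more can be done
None
```

All four jugs are on the drip tray in order of size: a on pad 4 next to the rinser, then b on pad 3, c on pad 2 and d on pad 1. I carried each one level by its handle strap, and handed the job in at about 27 s on the robot's clock with the gripper clear of everything.

- **Position and handles:** the last top-view check put each jug's axis within 5 mm of its pad centre and each handle within 0.1 rad of square to the row.
- **Upright and shaker:** both final pictures showed the jugs upright. The shaker looked to be where it started, though I did not measure its position again.
- **Disagreement:** the side camera agreed with the top on jug a's position and handle. It also put b and d within about 4 mm, but gave handle angles of 0.3 rad for b and 0.26 rad for d. For c it read 23 mm off centre and 0.54 rad off square. I set these aside because neighbouring jugs and the knock box spoil that view, and the fitted rim radius for c was impossible (47 mm against 30 mm).

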